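# Lock the bayonet stopper into the food jar

### The arm

A 6-joint arm with a two-finger parallel gripper is mounted at the origin on the work surface. World frame = base frame: x ahead of the robot, y to its left, z up, the work surface at z = 0. Lengths are in m, angles in rad, forces in N, time in s.
With the tool pointing down it reaches from about 0.35 to 0.85 m from the base axis. Payload 8.1 kg.
Tool frame: the origin (TCP) lies midway between the tips of the shut fingers; the grasp point (between the pads) lies 19 mm behind it; z points along the fingers, y is the direction in which the jaws open and shut (so a half turn about z gives the same grasp; the last joint's range is limited). The gripper opens to 93 mm and grips with 3 to 60 N. Pads are 15 mm wide; open, the fingers measure 128 mm over their backs; the gripper's body (75 mm by 188 mm) begins 65 mm behind the grasp point.
Start: joints at [-0.085, 0.13, 1.488, -0, 1.523, -0.085], TCP at [0.6, 0, 0.219] pointing down, gripper open.
Joint ranges: [-2.96, 2.96], [-0.89, 2.26], [0.02, 2.5], [-1.34, 4.48], [0, 2.73], [-2.66, 2.66]. Speed limits (rad/s): [2.39, 2.39, 2.79, 3.14, 3.14, 3.14].

### API

Orientations are given as a rotation vector (axis times angle).
In Python, from plant import robot gives the robot as it stands. The module is installed in compiled form; this text tells all that it offers.
- The arm moves only by the shell command python3 -m pendant 'ROWS' [FORCE]. ROWS is JSON, a list of rows, each an object with "translation": the shift along the tool's x, y, z in mm, a list of three; "twist": the turn, a rotation vector about the tool's x, y, z in rad, a list of three; "grip": the opening, from -1 (shut) to 1 (fully open). A call has exactly 10 rows; each row shifts and turns the pose as measured when the row begins, along the tool's axes as they then stand; what a row does not reach is not made up. A row lasts 1/10 s, in which the tool goes at most 50 mm and 8.59 degrees, less where a joint would pass 70% of its speed; a pose out of reach is approached as far as the arm can. A call is refused whole if a number of a shift passes 50 or a number of a turn 0.15, either way. A call with a gripper value outside its range is refused whole. The fingers move at their own pace and stop on an object; FORCE is the grip in N (left out, the last holds). Time passes only in rows, so rows that do not move let the fingers close, or fill a call up. It gives the time, the measured TCP pose, the force and the opening at its end, in the units of the state.
- robot.read_state(): the state, without advancing time (a new reading comes with each control period).
- robot.read_camera(name): name is "scene" or "side" or "wrist"; returns (picture, depth): 400x640x3 uint8, red, green, blue; 400x640 float32, m along the optical axis (not along the pixel's ray), 0 where there is no reading.
- robot.camera_info(name): a dict with "vertical_fov" (degrees; the focal length in pixels is half the picture's height over the tangent of half this angle, whatever the lens; pixels are square), "cx", "cy" (the principal point, pixels), "cam_to_world" (4x4, takes a point from camera to world coordinates). Camera axes: x right, y up, looking along -z (the intrinsics and any distortion apply to the point x, -y, -z); pixel columns grow to the right and rows downward; lengths in m; the calibration is good to about 2 mm. A picture is of the moment at which its call begins: read the wrist's pose just before it. camera_info takes no time and is no camera call; for the wrist camera it gives the pose at the moment of the call.
- robot.close_job(): hands the job in, once; it reports no verdict.
The state is a dict: "t": time; "q": joint angles; "dq": joint speeds; "joint_torque": joint torques, N m; "tool_pos": TCP position; "orientation": TCP orientation; "force": force on the tool from outside, world axes, zero at the start; "wrist_torque": the same for the moment, N m; "opening": finger opening in m.
Only numpy, scipy, OpenCV 4.12 (cv2) and the standard library are available. Lean on these libraries where they do the work, as an engineer would, in place of code of your own. Each camera call takes 0.05 s, during which the arm holds its last target. There are 200 camera calls.

### The job

Take the grey plastic stopper from the tray and close the steel food jar with it: feel for where its two lugs drop into the slots of the jar's collar, push it in against the spring seal, twist it a short arc clockwise (seen from above) and let the spring lift it into its notches, so that it stays locked when you let go. Be gentle, never forcing the stopper against the jar (below 50 N in all), and leave the other things on the tray where they are.

Things in the scene. Friction and masses are not known exactly. Their poses are not given: they have to be found in the camera images.
- stopper: Grey plastic bayonet stopper, 0.11 kg, loose, upright on the tray. Origin: centre of its underside, z up. Round plug 40 mm in diameter, 0 to 26 mm above the underside (lowest 4 mm taper to 33 mm); cap disc 68 mm across, 26 to 34 mm; upright grip bar on top, 34 to 68 mm, 56 mm long along x, 16 mm thick along y. A half turn gives the same part.
- stopper_grip (a point): Middle of the stopper's grip bar, on its axis, 55 mm above its underside; axes as the stopper's.
- stopper_lug (a point): Middle of one of the stopper's two lugs, on the plug at +x and -x (under the ends of the grip bar). Each is 8 mm wide, 6 to 12 mm above the underside, and reaches 29 mm from the axis.
- jar: Steel food jar, 90 mm across, in a 104 mm rubber suction foot, fixed to the tray. Origin: centre of its underside, z up; x points to a small pip on its shoulder. Its rim is a steel collar 72 mm across, top face 130 mm up. The collar was screwed on by hand: its slots lie along the jar's x only to within 0.35 rad either way, seen from above or felt; it does not move.
- jar_mouth (a point): Centre of the mouth, on the jar's axis at the collar's top face; axes as the jar's. The hole is 44 mm across, with two opposite slots 13 mm wide, reaching 31 mm from the axis, for the lugs. Lugs resting on the collar put the stopper's underside 6 mm below this point. Anticlockwise of each slot the way is blocked.
- seal_top (a point): Centre of the top of the white spring seal plate in the mouth as it rests, 6 mm below the collar's top face (point fixed to the jar). The plug pushes the plate down: 2 N to start, then 0.6 N more per mm.
- turn_level (a point): Point on the jar's axis 22 mm below the collar's top face: the stopper's underside must be at or below it to turn clockwise (from above) past the teeth beside the slots, which are 10 mm deep. Hard bottom 4 mm lower (cap meets collar; spring about 14 N).
- lock_level (a point): Point on the jar's axis 16 mm below the collar's top face: the stopper's underside is here when its lugs have risen into the notches (roof 4 mm below the top face, spring 8 N). Notches are centred 0.92 rad clockwise from the slots, with some 0.12 rad of play either way; just past them is a solid stop.
- glass0: Clear drinking glass, 66 mm across, 95 mm tall, upright on the far part of the tray; a bystander, leave it alone. Origin: centre of its underside.
- glass1: Clear drinking glass, 66 mm across, 95 mm tall, upright on the far part of the tray; a bystander, leave it alone. Origin: centre of its underside.
- glass2: Clear drinking glass, 66 mm across, 95 mm tall, upright on the far part of the tray; a bystander, leave it alone. Origin: centre of its underside.
- bottle: Green glass bottle, 72 mm across, 247 mm tall, upright near the tray's far right corner; a bystander. Origin: centre of its underside.
- lunchbox: Plastic lunchbox, 184 x 89 x 59 mm, long side along its x, at the tray's left end; a bystander. Origin: centre of its underside.
- chopstick_rest: Small steel chopstick rest, 62 x 16 x 11 mm, lying on the tray between the jar and the stopper; a bystander. Origin: centre of its underside.
Mind the look-alikes: they are no part of the job. What is shaped like the stopper but blue or pink is not meant.

How it is judged:
By the outcome, as a careful person would: the job done as asked, in the order asked, and still so for the second after the job is handed in, with the robot touching nothing.
It also fails if it takes over 67 s, if anything falls off the work surface, if the arm or the gripper's body presses on something with over 40 N, if the wrist force passes 120 N, or if a joint passes its speed limit or range.

## Working session

There is one attempt and no reset: what is moved stays moved. The work goes in short steps, Python scripts to look and compute and a shell command to move; the robot and the scene stay as the last step left them, time stands still between calls to the robot, and variables do not carry over. Pictures are saved under pics/ and viewed, about 8 in all and at most 12, crops included, and the job is handed in when it is done.

```bash
mkdir -p pics; cat > h.py <<'E'
import numpy as np, cv2
from plant import robot
from scipy.spatial.transform import Rotation as R
def snap(name):
    info=robot.camera_info(name); im,d=robot.read_camera(name)
    np.savez('pics/'+name+'.npz',im=im,d=d,T=np.array(info['cam_to_world']),f=200/np.tan(np.radians(info['vertical_fov'])/2),cx=info['cx'],cy=info['cy'])
    return im,d,info
def load(name): return np.load('pics/'+name+'.npz')
def cloud(z):
    v,u=np.mgrid[0:400,0:640]; d=z['d']; f=z['f']
    P=np.stack([(u-z['cx'])/f*d,-(v-z['cy'])/f*d,-d],-1)
    W=P@z['T'][:3,:3].T+z['T'][:3,3]; W[d<=0]=np.nan
    return W
def save(im,fn,s=1,box=None):
    if box: u0,v0,u1,v1=box; im=im[v0:v1,u0:u1]
    cv2.imwrite('pics/'+fn,cv2.resize(im,None,fx=s,fy=s,interpolation=cv2.INTER_CUBIC)[:,:,::-1])
E
python3 - <<'E'
from h import *
ims=[]
for n in ['scene','side','wrist']:
    im,d,i=snap(n); ims.append(im); print(n,{k:v for k,v in i.items() if k!='cam_to_world'},np.round(i['cam_to_world'],3).tolist())
a=np.vstack([np.hstack(ims[:2]),np.hstack([ims[2],ims[2]*0])])
save(a,'all.png',0.625)
s=robot.read_state();print(s)
E
```

```text
scene {'vertical_fov': 51.27905202786887, 'cx': 317.9199135828087, 'cy': 200.6026985772368} [[0.194, -0.761, 0.62, 1.258], [0.981, 0.142, -0.132, -0.129], [0.013, 0.634, 0.774, 0.94], [0.0, 0.0, 0.0, 1.0]]
side {'vertical_fov': 50.158779741983494, 'cx': 326.1468124521497, 'cy': 202.58093957067837} [[0.817, 0.432, -0.382, 0.224], [-0.577, 0.621, -0.531, -0.47], [0.008, 0.654, 0.756, 0.786], [0.0, 0.0, 0.0, 1.0]]
wrist {'vertical_fov': 60.8532509230831, 'cx': 317.0293481725788, 'cy': 203.48543958214447} [[1.0, -0.0, 0.002, 0.601], [-0.0, 0.966, 0.26, 0.073], [-0.002, -0.26, 0.966, 0.383], [0.0, 0.0, 0.0, 1.0]]
{'t': 0.15, 'q': array([-8.53672060e-02,  1.31016350e-01,  1.48904076e+00, -3.22151196e-05,
        1.52298866e+00, -8.53634258e-02]), 'dq': array([ 6.50660924e-04, -2.02677434e-04, -2.59072919e-03,  2.96131808e-05,
       -7.27710013e-04, -7.31649567e-04]), 'joint_torque': array([ 8.59073725e-05, -5.60473788e+01, -4.92333663e+01,  7.68201635e-02,
        3.05504061e-02, -1.41810942e-04]), 'tool_pos': array([5.99555978e-01, 6.78255590e-05, 2.17804908e-01]), 'orientation': array([-2.22067248e+00, -2.22066755e+00,  1.50864586e-03]), 'force': array([-0.82929077, -0.06729002, -0.20578472]), 'wrist_torque': array([-0.00637839,  0.02650365, -0.01005757]), 'opening': 0.09327927823576296}
```

View pics/all.png

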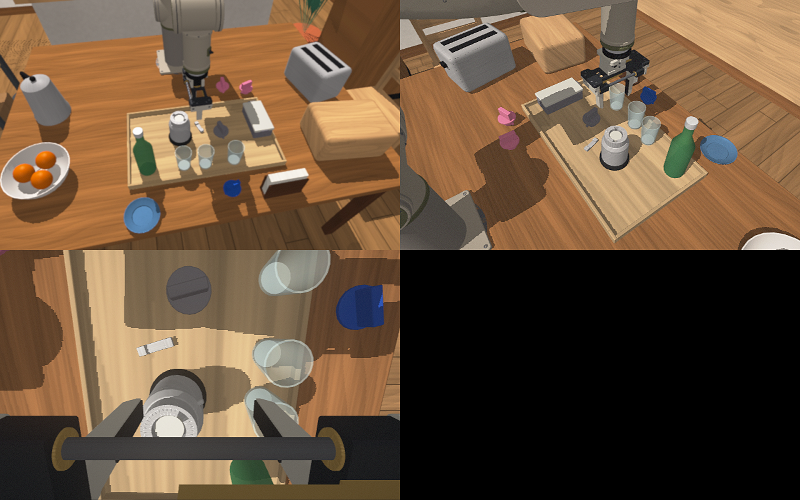

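The wrist view (full-size pixels) shows the grey stopper at (302,64), the jar at (270,270), the chopstick rest at (250,155), glasses on the right and the gripper's crossbar below. Things that could be taken for the stopper are the grey one at wrist (302,64), the blue one at wrist (580,90) and scene (370,300), and pink ones at scene (355,137) and (395,140). By the description I choose the grey one.

```bash
python3 - <<'E'
from h import *
z=load('wrist'); W=cloud(z); im=z['im']
save(np.hstack([im[10:120,230:380],im[190:300,200:350]]),'crop1.png',2.6)
def reg(W,b): u0,v0,u1,v1=b; return W[v0:v1,u0:u1].reshape(-1,3)
P=reg(W,(240,10,370,120)); P=P[~np.isnan(P[:,0])]
h,e=np.histogram(P[:,2],bins=np.arange(-.01,.12,.003)); print([(round(a,3),int(n)) for a,n in zip(e,h) if n>30])
t=np.median(P[P[:,2]<.03][:,2]);print('tray',t)
cap=P[(P[:,2]>t+.03)&(P[:,2]<t+.038)]; bar=P[P[:,2]>t+.06]
for n,c in (('cap',cap),('bar',bar)):
    r=cv2.minAreaRect((c[:,:2]*1000).astype(np.float32)); print(n,len(c),c.mean(0),r, c[:,:2].min(0),c[:,:2].max(0))
J=reg(W,(200,180,350,310)); J=J[~np.isnan(J[:,0])]
h,e=np.histogram(J[:,2],bins=np.arange(-.01,.16,.003)); print([(round(a,3),int(n)) for a,n in zip(e,h) if n>30])
col=J[(J[:,2]>t+.124)]; r=cv2.minEnclosingCircle((col[:,:2]*1000).astype(np.float32)); print('col',r,col[:,2].mean(),cv2.minAreaRect((col[:,:2]*1000).astype(np.float32)))
for n in('scene','side'):
    W2=cloud(load(n)).reshape(-1,3); W2=W2[~np.isnan(W2[:,0])]
    c0=np.array(r[0])/1000
    m=(np.hypot(*(W2[:,:2]-c0).T)<.06)&(W2[:,2]>t+.12)&(W2[:,2]<t+.14); c=W2[m]
    print(n,'jar',len(c),cv2.minEnclosingCircle((c[:,:2]*1000).astype(np.float32)),c[:,2].mean())
    c0=cap[:,:2].mean(0); m=(np.hypot(*(W2[:,:2]-c0).T)<.05)
    for a,b in ((.03,.038),(.062,.075)):
        c=W2[m&(W2[:,2]>t+a)&(W2[:,2]<t+b)]
        if len(c)>5:print(n,'stop',len(c),c.mean(0),cv2.minAreaRect((c[:,:2]*1000).astype(np.float32)))
E
```

```text
[(np.float64(0.008), 3334), (np.float64(0.011), 6497), (np.float64(0.041), 158), (np.float64(0.044), 2587), (np.float64(0.047), 53), (np.float64(0.074), 35), (np.float64(0.077), 1154), (np.float64(0.08), 213)]
tray 0.011323547029391479
cap 2794 [0.58708648 0.11348014 0.04526822] ((586.4989624023438, 114.32432556152344), (66.9036636352539, 66.79553985595703), 78.58226013183594) [0.5526706  0.08071289] [0.61990777 0.1476017 ]
bar 1430 [0.58671065 0.11418459 0.07899878] ((586.444091796875, 114.53294372558594), (55.90147399902344, 16.160436630249023), 14.124377250671387) [0.55857866 0.10055227] [0.61453386 0.12806012]
[(np.float64(0.008), 2143), (np.float64(0.011), 4775), (np.float64(0.014), 43), (np.float64(0.017), 137), (np.float64(0.02), 313), (np.float64(0.023), 326), (np.float64(0.026), 250), (np.float64(0.029), 46), (np.float64(0.032), 58), (np.float64(0.035), 47), (np.float64(0.038), 51), (np.float64(0.041), 59), (np.float64(0.044), 54), (np.float64(0.047), 58), (np.float64(0.05), 49), (np.float64(0.053), 60), (np.float64(0.056), 64), (np.float64(0.059), 65), (np.float64(0.062), 5
[... 938 characters left out ...]
971927
scene stop 232 [0.59174836 0.10833123 0.04536998] ((588.8333740234375, 112.61708068847656), (67.06275177001953, 62.705322265625), 83.89859008789062)
scene stop 111 [0.58627939 0.11252668 0.07892453] ((584.6209716796875, 112.739990234375), (55.8120231628418, 16.55919647216797), 15.356959342956543)
side jar 592 ((562.7142333984375, -60.11478805541992), 36.14010238647461) 0.13882065149569664
side stop 275 [0.58213275 0.10185515 0.04561646] ((581.5928344726562, 110.46359252929688), (59.15546417236328, 66.60519409179688), 41.50289535522461)
side stop 153 [0.58380852 0.11193545 0.07904479] ((584.9136962890625, 114.66505432128906), (56.14479446411133, 18.628036499023438), 14.050670623779297)
```

View pics/crop1.png

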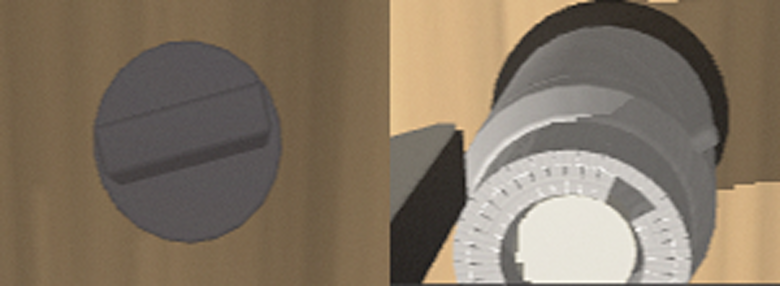

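The left crop shows the grey bayonet stopper, its grip bar about 14° from world x, so the choice is confirmed. The right crop shows the jar collar with one dark slot at wrist (293,267) and the pip at about (322,244). I'll look at the jar more closely from above before grasping.

```bash
python3 -m pendant '[{"translation":[-30,-6,-20],"twist":[0,0,0],"grip":1},{"translation":[-30,-6,-20],"twist":[0,0,0],"grip":1},{"translation":[-30,-6,-20],"twist":[0,0,0],"grip":1},{"translation":[-30,-6,-20],"twist":[0,0,0],"grip":1},{"translation":[-20,-6,0],"twist":[0,0,0],"grip":1},{"translation":[0,0,0],"twist":[0,0,0],"grip":1},{"translation":[0,0,0],"twist":[0,0,0],"grip":1},{"translation":[0,0,0],"twist":[0,0,0],"grip":1},{"translation":[0,0,0],"twist":[0,0,0],"grip":1},{"translation":[0,0,0],"twist":[0,0,0],"grip":1}]' 30
python3 - <<'E'
from h import *
snap('wrist'); z=load('wrist'); W=cloud(z); im=z['im']; s=robot.read_state(); print(s['tool_pos'])
c0=np.array([.562,-.0605])
for i in range(3):
    m=(np.hypot(W[...,0]-c0[0],W[...,1]-c0[1])<.045)&(W[...,2]>.136)&(W[...,2]<.146)
    (c,r)=cv2.minEnclosingCircle((W[m][:,:2]*1000).astype(np.float32)); c0=np.array(c)/1000
v,u=np.nonzero(m); print(c,r,np.median(W[m][:,2]),u.min(),u.max(),v.min(),v.max())
# top-down ortho rectification at collar height
zt=np.median(W[m][:,2]); N=560; g=(np.arange(N)-N/2)/N*.12
X,Y=np.meshgrid(c0[0]+g,c0[1]-g)
T=z['T']; P=(np.stack([X,Y,X*0+zt],-1)-T[:3,3])@T[:3,:3]
mu=(z['cx']+z['f']*P[...,0]/-P[...,2]).astype(np.float32); mv=(z['cy']-z['f']*P[...,1]/-P[...,2]).astype(np.float32)
o=cv2.remap(im,mu,mv,cv2.INTER_CUBIC); save(o,'jar_top.png')
# depth polar: low depth at r 27-30mm
d=np.full(360,np.nan); 
rr=np.hypot(W[...,0]-c0[0],W[...,1]-c0[1]); a=np.degrees(np.arctan2(W[...,1]-c0[1],W[...,0]-c0[0]))
lo=(rr>.0245)&(rr<.0300)&(W[...,2]<zt-.002)&(W[...,2]>.08)
h,e=np.histogram(a[lo],bins=np.arange(-180,181,5)); print([(int(x),int(n)) for x,n in zip(e,h) if n])
ou=(rr>.038)&(rr<.05)&(W[...,2]>.1)
E
```

```text
t: 1.15
tool_pos: [0.567, -0.1411, 0.2953]
orientation: [-2.21, -2.22, 0.009]
force: [0.1, 0.5, -0.3]
opening: 0.093
[ 0.56701743 -0.14104863  0.29528108]
(563.3709106445312, -63.11829376220703) 36.21669387817383 0.1412030397349247 274 354 64 146
[(-180, 2), (-175, 3), (-165, 1), (-150, 6), (-145, 11), (-140, 15), (-135, 11), (-130, 13), (-125, 10), (-80, 2), (-70, 1), (0, 1), (10, 1), (20, 1), (25, 1), (35, 6), (40, 16), (45, 12), (50, 14), (55, 12), (60, 12), (75, 1), (90, 1), (160, 3), (165, 2), (170, 3), (175, 3)]
```

View pics/jar_top.png

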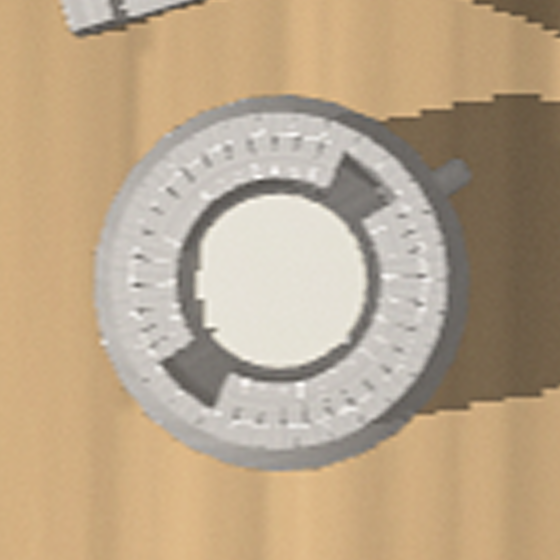

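The rectified top view (0.214 mm/px) puts the collar centre at about (280,281) px. The slots are at (360,190) and (203,377), so the slot axis is about 50° from world x. The pip at (452,176) is about 31°, which agrees within 0.35 rad. Next I check the bystanders' clearances.

```bash
python3 - <<'E'
from h import *
A=[]
for n in('scene','side'):
    W=cloud(load(n)).reshape(-1,3); A.append(W[~np.isnan(W[:,0])])
A=np.vstack(A)
b=(A[:,0]>.4)&(A[:,0]<.9)&(A[:,1]>-.4)&(A[:,1]<.4)
def blobs(z0,z1):
    Q=A[b&(A[:,2]>z0)&(A[:,2]<z1)]; m=np.zeros((200,200),np.uint8); i=((Q[:,:2]-[.4,-.4])/.004).astype(int); m[i[:,0],i[:,1]]=1
    n,l,s,c=cv2.connectedComponentsWithStats(cv2.dilate(m,np.ones((3,3),np.uint8)))
    for k in range(1,n):
        q=Q[l[i[:,0],i[:,1]]==k]
        if len(q)>15: print(z0,len(q),q.min(0).round(3),q.max(0).round(3))
blobs(.03,.12); print(); blobs(.2,.265)
E
```

```text
0.03 9162 [ 0.4   -0.295  0.03 ] [0.78  0.346 0.11 ]
0.03 2139 [ 0.517 -0.109  0.03 ] [ 0.61  -0.021  0.12 ]
0.03 1045 [0.552 0.079 0.037] [0.62  0.149 0.084]
0.03 1566 [ 0.66  -0.253  0.03 ] [ 0.735 -0.182  0.12 ]
0.03 1897 [ 0.677 -0.104  0.03 ] [ 0.743 -0.038  0.111]
0.03 1114 [0.818 0.055 0.03 ] [0.886 0.123 0.071]
0.03 1379 [0.855 0.203 0.03 ] [0.9   0.352 0.12 ]

0.2 228 [ 0.537 -0.01   0.218] [0.555 0.01  0.265]
0.2 309 [ 0.645 -0.011  0.216] [0.664 0.008 0.265]
0.2 1006 [ 0.68  -0.233  0.2  ] [ 0.714 -0.199  0.261]
```

```bash
cat > tgt.py <<'E'
import sys
from h import *
# usage: tgt.py x y z yaw_deg_of_tool_y  -> shift in current tool axes (mm), turn about tool (rad)
x,y,z,yaw=map(float,sys.argv[1:5]); s=robot.read_state(); M=R.from_rotvec(s['orientation']); c,sn=np.cos(np.radians(yaw)),np.sin(np.radians(yaw))
G=R.from_matrix(np.array([[-sn,c,0],[c,sn,0],[0,0,-1]]).T) if 0 else R.from_matrix(np.column_stack([[-sn,c,0],[c,sn,0],[0,0,-1]]))
if (M.inv()*G).magnitude()>np.pi/2: G=G*R.from_rotvec([0,0,np.pi])
print('pos',s['tool_pos'].round(4),'yaw_y',np.degrees(np.arctan2(M.as_matrix()[1,1],M.as_matrix()[0,1])).round(2),'tilt',M.as_matrix()[:,2].round(4),'F',s['force'].round(1),'T',s['wrist_torque'].round(2),'t',s['t'],'q',s['q'].round(2))
print('shift',(M.inv().apply(np.array([x,y,z])-s['tool_pos'])*1000).round(1),'turn',(M.inv()*G).as_rotvec().round(3),'open',s['opening'].round(4))
E
python3 -m pendant '[{"translation":[42,3,0],"twist":[0,0,0],"grip":0},{"translation":[42,3,0],"twist":[0,0,0],"grip":0},{"translation":[42,3,0],"twist":[0,0,0],"grip":0},{"translation":[42,3,0],"twist":[0,0,0],"grip":0},{"translation":[42,3,0],"twist":[0,0,0],"grip":0},{"translation":[42,3,0],"twist":[0,0,0],"grip":0},{"translation":[0,0,30],"twist":[0,0,0.147],"grip":0},{"translation":[0,0,30],"twist":[0,0,0.147],"grip":0},{"translation":[0,0,30],"twist":[0,0,0.147],"grip":0},{"translation":[0,0,30],"twist":[0,0,0.147],"grip":0}]' 30
python3 tgt.py 0.586 0.114 0.125 -75.9
```

```text
t: 2.2
tool_pos: [0.5851, 0.1282, 0.1763]
orientation: [-2.77, -1.471, -0.002]
force: [-0.2, -0.3, 0.1]
opening: 0.0463
pos [0.5851 0.1282 0.1763] yaw_y -34.06 tilt [-0.0013  0.0052 -1.    ] F [-0.2 -0.3  0.1] T [ 0.01  0.06 -0.04] t 2.2 q [0.13 0.15 1.54 0.01 1.45 0.72]Traceback (most recent call last):
  File "tgt.py", line 8, in <module>
    print('shift',(M.inv().apply(np.array([x,y,z])-s['tool_pos'])*1000).round(1),'turn',(M.inv()*G).as_rotvec().round(3),'open',s['opening'].round(4))
                                                                                                                                ^^^^^^^^^^^^^^^^^^
AttributeError: 'float' object has no attribute 'round'
```

```bash
sed -i "s/s\['opening'\].round(4)/round(float(s['opening']),4)/" tgt.py
python3 -m pendant '[{"translation":[0,0,0],"twist":[0,0,0.146],"grip":0},{"translation":[0,0,0],"twist":[0,0,0.146],"grip":0},{"translation":[0,0,0],"twist":[0,0,0.146],"grip":0},{"translation":[0,0,0],"twist":[0,0,0.146],"grip":0},{"translation":[0,0,0],"twist":[0,0,0.11],"grip":0},{"translation":[0,0,10],"twist":[0,0,0],"grip":0},{"translation":[0,0,10],"twist":[0,0,0],"grip":0},{"translation":[0,0,10],"twist":[0,0,0],"grip":0},{"translation":[0,0,0],"twist":[0,0,0],"grip":0},{"translation":[0,0,0],"twist":[0,0,0],"grip":0}]' 30
python3 tgt.py 0.586 0.114 0.048 -75.9
```

```text
t: 3.2
tool_pos: [0.5771, 0.1322, 0.1321]
orientation: [-3.107, -0.422, 0.028]
force: [0.1, -0.7, 1.0]
opening: 0.0466
pos [0.5771 0.1322 0.1321] yaw_y -74.55 tilt [-0.0185  0.0034 -0.9998] F [ 0.1 -0.7  1. ] T [ 0.04  0.09 -0.05] t 3.2 q [0.13 0.18 1.59 0.01 1.39 1.43]
shift [ 5.1 20.6 83.9] turn [-0.008  0.017  0.024] open 0.0466
```

```bash
python3 -m pendant '[{"translation":[5,20.6,5],"twist":[-0.008,0.017,0.024],"grip":0},{"translation":[0,0,0],"twist":[0,0,0],"grip":0},{"translation":[0,0,10],"twist":[0,0,0],"grip":0},{"translation":[0,0,10],"twist":[0,0,0],"grip":0},{"translation":[0,0,10],"twist":[0,0,0],"grip":0},{"translation":[0,0,5],"twist":[0,0,0],"grip":0},{"translation":[0,0,0],"twist":[0,0,0],"grip":0},{"translation":[0,0,0],"twist":[0,0,0],"grip":0},{"translation":[0,0,0],"twist":[0,0,0],"grip":0},{"translation":[0,0,0],"twist":[0,0,0],"grip":0}]' 30
python3 tgt.py 0.586 0.114 0.048 -75.9
```

```text
t: 4.2
tool_pos: [0.5883, 0.1123, 0.0884]
orientation: [3.117, 0.385, 0.002]
force: [-0.2, 0.5, 0.7]
opening: 0.0465
pos [0.5883 0.1123 0.0884] yaw_y -75.91 tilt [ 1.4e-03 -3.0e-04 -1.0e+00] F [-0.2  0.5  0.7] T [ 0.01  0.11 -0.06] t 4.2 q [ 0.1   0.22  1.63 -0.    1.29  1.43]
shift [-1.8 -2.2 40.4] turn [ 0.001 -0.001 -0.   ] open 0.0465
```

```bash
python3 -m pendant '[{"translation":[-1.8,-2.2,6],"twist":[0,0,0],"grip":0},{"translation":[0,0,10],"twist":[0,0,0],"grip":0},{"translation":[0,0,10],"twist":[0,0,0],"grip":0},{"translation":[0,0,6],"twist":[0,0,0],"grip":0},{"translation":[0,0,2],"twist":[0,0,0],"grip":0},{"translation":[0,0,1],"twist":[0,0,0],"grip":0},{"translation":[0,0,0],"twist":[0,0,0],"grip":0},{"translation":[0,0,0],"twist":[0,0,0],"grip":0},{"translation":[0,0,0],"twist":[0,0,0],"grip":0},{"translation":[0,0,0],"twist":[0,0,0],"grip":0}]' 40
python3 tgt.py 0.586 0.114 0.0495 -75.9
python3 - <<'E'
from h import *
im,d,i=snap('wrist'); save(im,'w2.png',1)
E
```

```text
t: 5.2
tool_pos: [0.5862, 0.1142, 0.0509]
orientation: [3.117, 0.385, 0.004]
force: [1.3, -0.0, -0.5]
opening: 0.0465
pos [0.5862 0.1142 0.0509] yaw_y -75.9 tilt [ 2.3e-03 -3.0e-04 -1.0e+00] F [ 1.3 -0.  -0.5] T [ 0.02  0.1  -0.02] t 5.2 q [ 0.11  0.26  1.66 -0.    1.22  1.43]
shift [-0.3  0.2  1.4] turn [ 0.001 -0.002 -0.   ] open 0.0465
```

View pics/w2.png

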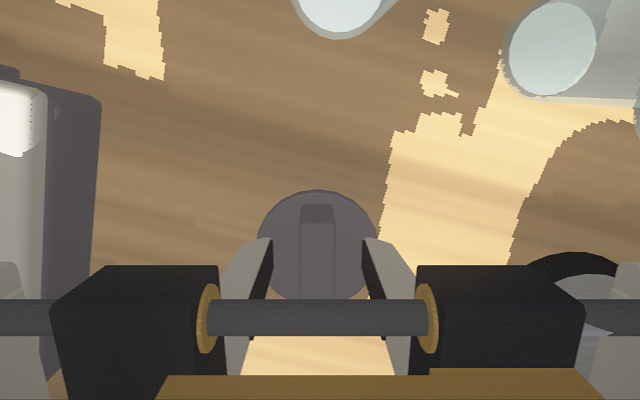

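The grip bar at (318,250) sits midway between the open fingers at (255,…) and (380,…), aligned with them. I'll close on it.

```bash
python3 -m pendant '[{"translation":[0,0,1.5],"twist":[0,0,0],"grip":0},{"translation":[0,0,0],"twist":[0,0,0],"grip":-1},{"translation":[0,0,0],"twist":[0,0,0],"grip":-1},{"translation":[0,0,0],"twist":[0,0,0],"grip":-1},{"translation":[0,0,0],"twist":[0,0,0],"grip":-1},{"translation":[0,0,0],"twist":[0,0,0],"grip":-1},{"translation":[0,0,0],"twist":[0,0,0],"grip":-1},{"translation":[0,0,0],"twist":[0,0,0],"grip":-1},{"translation":[0,0,0],"twist":[0,0,0],"grip":-1},{"translation":[0,0,0],"twist":[0,0,0],"grip":-1}]' 45
python3 tgt.py 0.586 0.114 0.29 -75.9
```

```text
t: 6.25
tool_pos: [0.5866, 0.1143, 0.0498]
orientation: [3.117, 0.385, 0.005]
force: [-0.4, 0.1, -0.2]
opening: 0.0158
pos [0.5866 0.1143 0.0498] yaw_y -75.9 tilt [ 3.3e-03 -1.0e-04 -1.0e+00] F [-0.4  0.1 -0.2] T [ 0.06  0.07 -0.03] t 6.25 q [ 0.11  0.26  1.66 -0.    1.22  1.43]
shift [ 1.000e-01  3.000e-01 -2.402e+02] turn [ 0.001 -0.003 -0.   ] open 0.0158
```

```bash
python3 -m pendant '[{"translation":[0,0,-15],"twist":[0,0,0],"grip":-1},{"translation":[0,0,-35],"twist":[0,0,0],"grip":-1},{"translation":[0,0,-40],"twist":[0,0,0],"grip":-1},{"translation":[0,0,-40],"twist":[0,0,0],"grip":-1},{"translation":[0,0,-40],"twist":[0,0,0],"grip":-1},{"translation":[0,0,-10],"twist":[0,0,-0.12],"grip":-1},{"translation":[0,0,0],"twist":[0,0,-0.12],"grip":-1},{"translation":[0,0,0],"twist":[0,0,-0.12],"grip":-1},{"translation":[0,0,0],"twist":[0,0,-0.12],"grip":-1},{"translation":[0,0,0],"twist":[0,0,-0.12],"grip":-1}]' 45
python3 tgt.py 0.5634 -0.063 0.24 -40
```

```text
t: 7.25
tool_pos: [0.5852, 0.1142, 0.2484]
orientation: [2.848, 1.318, 0.013]
force: [-0.2, 0.1, -0.9]
opening: 0.0158
pos [0.5852 0.1142 0.2484] yaw_y -40.35 tilt [ 8.7e-03  5.0e-04 -1.0e+00] F [-0.2  0.1 -0.9] T [ 0.07  0.06 -0.01] t 7.25 q [ 0.11  0.1   1.47 -0.    1.57  0.81]
shift [-149.2   98.1    8.1] turn [ 0.006 -0.006 -0.006] open 0.0158
```

```bash
python3 -m pendant '[{"translation":[-15,10,0],"twist":[0.006,-0.006,0],"grip":-1},{"translation":[-28,18,0],"twist":[0,0,0],"grip":-1},{"translation":[-28,18,0],"twist":[0,0,0],"grip":-1},{"translation":[-28,18,0],"twist":[0,0,0],"grip":-1},{"translation":[-20,14,0],"twist":[0,0,0],"grip":-1},{"translation":[-12,8,0],"twist":[0,0,0],"grip":-1},{"translation":[-5,4,0],"twist":[0,0,0],"grip":-1},{"translation":[0,0,0],"twist":[0,0,0],"grip":-1},{"translation":[0,0,0],"twist":[0,0,0],"grip":-1},{"translation":[0,0,0],"twist":[0,0,0],"grip":-1}]' 45
python3 tgt.py 0.5634 -0.063 0.225 -40
```

```text
t: 8.25
tool_pos: [0.566, -0.0501, 0.2576]
orientation: [2.843, 1.331, 0.011]
force: [0.1, 0.1, -1.5]
opening: 0.0155
pos [ 0.566  -0.0501  0.2576] yaw_y -39.81 tilt [ 7.4e-03  8.0e-04 -1.0e+00] F [ 0.1  0.1 -1.5] T [ 0.02  0.03 -0.02] t 8.25 q [-0.18  0.02  1.53  0.    1.58  0.51]
shift [-11.7   6.1  32.6] turn [ 0.005 -0.005  0.003] open 0.0155
```

```bash
python3 -m pendant '[{"translation":[-11.5,6,5],"twist":[0.005,-0.005,0],"grip":-1},{"translation":[0,0,10],"twist":[0,0,0],"grip":-1},{"translation":[0,0,10],"twist":[0,0,0],"grip":-1},{"translation":[0,0,10],"twist":[0,0,0],"grip":-1},{"translation":[0,0,10],"twist":[0,0,0],"grip":-1},{"translation":[0,0,8],"twist":[0,0,0],"grip":-1},{"translation":[0,0,0],"twist":[0,0,0],"grip":-1},{"translation":[0,0,0],"twist":[0,0,0],"grip":-1},{"translation":[0,0,0],"twist":[0,0,0],"grip":-1},{"translation":[0,0,0],"twist":[0,0,0],"grip":-1}]' 45
python3 tgt.py 0.5634 -0.063 0.19 -40
python3 - <<'E'
from h import *
a,_,_=snap('scene'); b,_,_=snap('side')
z=load('scene'); out=[]
for n,im in(('scene',a),('side',b)):
    z=load(n); T=z['T']; p=(np.array([.563,-.063,.16])-T[:3,3])@T[:3,:3]; u=z['cx']+z['f']*p[0]/-p[2]; v=z['cy']-z['f']*p[1]/-p[2]; print(n,u,v)
    u,v=int(u),int(v); out.append(cv2.resize(im[v-45:v+45,u-40:u+40],None,fx=5,fy=5,interpolation=cv2.INTER_CUBIC))
save(np.hstack(out),'above.png')
E
```

```text
t: 9.25
tool_pos: [0.5622, -0.0611, 0.1978]
orientation: [-2.84, -1.336, 0.004]
force: [-0.1, 0.4, -0.9]
opening: 0.0158
pos [ 0.5622 -0.0611  0.1978] yaw_y -39.62 tilt [-0.0036  0.0014 -1.    ] F [-0.1  0.4 -0.9] T [ 0.01  0.01 -0.02] t 9.25 q [-0.2   0.05  1.61  0.    1.48  0.49]
shift [-0.7  2.1  7.8] turn [-0.004  0.001  0.007] open 0.0158
scene 285.9639147371501 183.07455667776742
side 345.6851331232832 208.1318951517827
```

View pics/above.png

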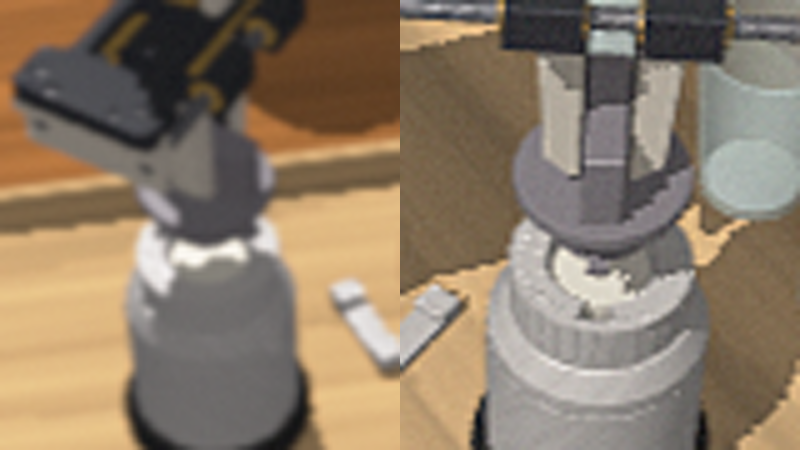

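The side crop shows cap edges at 513–693 px and collar edges at 510–693 px, so it is nearly centred along the camera's right axis. The scene crop is partly hidden. I'll quantify the offset from the depth data.

```bash
python3 - <<'E'
from h import *
from scipy.optimize import least_squares
s=robot.read_state(); tz=s['tool_pos'][2]; u=tz-.0383
for n in('scene','side'):
    z=load(n); W=cloud(z).reshape(-1,3); W=W[~np.isnan(W[:,0])]
    W=W[np.hypot(W[:,0]-.563,W[:,1]+.062)<.05]
    r=z['T'][:2,0]; r=r/np.linalg.norm(r)
    for nm,z0,z1,rad in(('cap',u+.024,u+.036,.034),('capwall',u+.027,u+.033,.034),('collar',.128,.144,.036),('collarwall',.126,.138,.036)):
        c=W[(W[:,2]>z0)&(W[:,2]<z1)]; 
        if len(c)<8: continue
        p=c[:,:2]@r*1000; k=(-np.array([.563,-.062])@r*1000)
        txt=f'{n} {nm} n={len(c)} z={c[:,2].mean():.4f} ext {np.round([p.min()+k,p.max()+k],1)} mid {(p.min()+p.max())/2+k:.2f}'
        if 'wall' in nm:
            q=c[np.hypot(c[:,0]-.5625,c[:,1]+.062)>rad-.004]
            f=least_squares(lambda x:np.hypot(q[:,0]-x[0],q[:,1]-x[1])-rad,[.5625,-.062],loss='soft_l1',f_scale=.001); txt+=f' fit {f.x.round(4)} {len(q)}'
        print(txt)
    print('right',r.round(2))
E
```

```text
scene cap n=196 z=0.1924 ext [-33.3  32.2] mid -0.58
scene capwall n=75 z=0.1906 ext [-33.3  32.2] mid -0.58 fit [ 0.5598 -0.0629] 47
scene collar n=387 z=0.1378 ext [-37.4  31.6] mid -2.92
scene collarwall n=199 z=0.1337 ext [-37.4  33.3] mid -2.06 fit [ 0.5612 -0.0639] 91
right [0.19 0.98]
side cap n=429 z=0.1931 ext [-33.7  31.6] mid -1.05
side capwall n=110 z=0.1907 ext [-33.7  31. ] mid -1.33 fit [ 0.5623 -0.0614] 80
side collar n=666 z=0.1383 ext [-35.1  35.6] mid 0.25
side collarwall n=313 z=0.1339 ext [-35.   35.6] mid 0.28 fit [ 0.5627 -0.0631] 139
right [ 0.82 -0.58]
```

```bash
python3 -m pendant '[{"translation":[-0.7,1.9,2],"twist":[-0.004,0,0.007],"grip":-1},{"translation":[0,0,3],"twist":[0,0,0],"grip":-1},{"translation":[0,0,3],"twist":[0,0,0],"grip":-1},{"translation":[0,0,3],"twist":[0,0,0],"grip":-1},{"translation":[0,0,3],"twist":[0,0,0],"grip":-1},{"translation":[0,0,2],"twist":[0,0,0],"grip":-1},{"translation":[0,0,2],"twist":[0,0,0],"grip":-1},{"translation":[0,0,0],"twist":[0,0,0],"grip":-1},{"translation":[0,0,0],"twist":[0,0,0],"grip":-1},{"translation":[0,0,0],"twist":[0,0,0],"grip":-1}]' 45
python3 tgt.py 0.5633 -0.063 0.1735 -40
```

```text
t: 10.35
tool_pos: [0.5636, -0.0631, 0.1786]
orientation: [2.846, 1.325, -0.0]
force: [-0.7, 0.5, -0.7]
opening: 0.0159
pos [ 0.5636 -0.0631  0.1786] yaw_y -40.06 tilt [ 5.0e-04 -1.6e-03 -1.0e+00] F [-0.7  0.5 -0.7] T [-0.04  0.03  0.02] t 10.35 q [-0.2   0.06  1.63 -0.    1.44  0.5 ]
shift [-0.1 -0.3  5.1] turn [ 0.001  0.001 -0.001] open 0.0159
```

```bash
python3 -m pendant '[{"translation":[0,-0.3,1],"twist":[0,0,0],"grip":-1},{"translation":[0,0,1],"twist":[0,0,0],"grip":-1},{"translation":[0,0,1],"twist":[0,0,0],"grip":-1},{"translation":[0,0,1],"twist":[0,0,0],"grip":-1},{"translation":[0,0,1],"twist":[0,0,0],"grip":-1},{"translation":[0,0,1],"twist":[0,0,0],"grip":-1},{"translation":[0,0,0],"twist":[0,0,0],"grip":-1},{"translation":[0,0,0],"twist":[0,0,0],"grip":-1},{"translation":[0,0,0],"twist":[0,0,0],"grip":-1},{"translation":[0,0,0],"twist":[0,0,0],"grip":-1}]' 45
python3 tgt.py 0.5633 -0.063 0.1575 -40
```

```text
t: 11.35
tool_pos: [0.5637, -0.063, 0.1734]
orientation: [2.846, 1.325, 0.001]
force: [-1.5, -1.1, 0.4]
opening: 0.0156
pos [ 0.5637 -0.063   0.1734] yaw_y -40.06 tilt [ 0.0019 -0.0019 -1.    ] F [-1.5 -1.1  0.4] T [ 0.05  0.28 -0.05] t 11.35 q [-0.2   0.07  1.64 -0.    1.43  0.5 ]
shift [-0.3 -0.4 15.9] turn [ 0.003  0.    -0.001] open 0.0156
```

```bash
python3 -m pendant '[{"translation":[-0.2,-0.3,0.8],"twist":[0.003,0,0],"grip":-1},{"translation":[0,0,0.8],"twist":[0,0,0],"grip":-1},{"translation":[0,0,0.8],"twist":[0,0,0],"grip":-1},{"translation":[0,0,0.8],"twist":[0,0,0],"grip":-1},{"translation":[0,0,0.8],"twist":[0,0,0],"grip":-1},{"translation":[0,0,0],"twist":[0,0,0],"grip":-1},{"translation":[0,0,0],"twist":[0,0,0],"grip":-1},{"translation":[0,0,0],"twist":[0,0,0],"grip":-1},{"translation":[0,0,0],"twist":[0,0,0],"grip":-1},{"translation":[0,0,0],"twist":[0,0,0],"grip":-1}]' 45
python3 tgt.py 0.5633 -0.063 0.1575 -40
```

```text
t: 12.35
tool_pos: [0.5638, -0.0631, 0.1701]
orientation: [2.848, 1.326, 0.001]
force: [-1.6, -0.2, 3.0]
opening: 0.0158
pos [ 0.5638 -0.0631  0.1701] yaw_y -40.07 tilt [ 7.e-04 -0.e+00 -1.e+00] F [-1.6 -0.2  3. ] T [ 0.06  0.35 -0.07] t 12.35 q [-0.2   0.07  1.64  0.    1.43  0.5 ]
shift [-0.2 -0.4 12.6] turn [ 0.001 -0.    -0.001] open 0.0158
```

The force of about 4 N at 3.3 mm below first contact is the spring alone, so the lugs are in the slots. I'll keep pushing.

```bash
python3 -m pendant '[{"translation":[0,-0.2,1],"twist":[0,0,0],"grip":-1},{"translation":[0,0,1],"twist":[0,0,0],"grip":-1},{"translation":[0,0,1],"twist":[0,0,0],"grip":-1},{"translation":[0,0,1],"twist":[0,0,0],"grip":-1},{"translation":[0,0,1],"twist":[0,0,0],"grip":-1},{"translation":[0,0,1],"twist":[0,0,0],"grip":-1},{"translation":[0,0,1],"twist":[0,0,0],"grip":-1},{"translation":[0,0,1],"twist":[0,0,0],"grip":-1},{"translation":[0,0,0],"twist":[0,0,0],"grip":-1},{"translation":[0,0,0],"twist":[0,0,0],"grip":-1}]' 45
python3 tgt.py 0.5633 -0.063 0.1560 -40
```

```text
t: 13.35
tool_pos: [0.5637, -0.0631, 0.1649]
orientation: [2.847, 1.325, 0.002]
force: [-2.6, -0.1, 4.6]
opening: 0.0156
pos [ 0.5637 -0.0631  0.1649] yaw_y -40.07 tilt [ 2.e-03 -7.e-04 -1.e+00] F [-2.6 -0.1  4.6] T [ 0.12  0.46 -0.03] t 13.35 q [-0.2   0.07  1.65 -0.    1.42  0.5 ]
shift [-0.2 -0.4  8.9] turn [ 0.002 -0.001 -0.001] open 0.0156
```

```bash
python3 -m pendant '[{"translation":[-0.2,-0.2,1.2],"twist":[0.002,0,0],"grip":-1},{"translation":[0,0,1.2],"twist":[0,0,0],"grip":-1},{"translation":[0,0,1.2],"twist":[0,0,0],"grip":-1},{"translation":[0,0,1.2],"twist":[0,0,0],"grip":-1},{"translation":[0,0,1.2],"twist":[0,0,0],"grip":-1},{"translation":[0,0,1.2],"twist":[0,0,0],"grip":-1},{"translation":[0,0,1.2],"twist":[0,0,0],"grip":-1},{"translation":[0,0,1.2],"twist":[0,0,0],"grip":-1},{"translation":[0,0,1.2],"twist":[0,0,0],"grip":-1},{"translation":[0,0,0.5],"twist":[0,0,0],"grip":-1}]' 45
python3 tgt.py 0.5633 -0.063 0.1560 -40
```

```text
t: 14.35
tool_pos: [0.5638, -0.063, 0.1603]
orientation: [2.847, 1.326, 0.004]
force: [-3.6, 0.5, 8.0]
opening: 0.0156
pos [ 0.5638 -0.063   0.1603] yaw_y -40.05 tilt [ 0.0028 -0.     -1.    ] F [-3.6  0.5  8. ] T [ 0.18  0.94 -0.09] t 14.35 q [-0.2   0.07  1.66  0.    1.41  0.5 ]
shift [-0.3 -0.4  4.3] turn [ 0.002 -0.002 -0.001] open 0.0156
```

```bash
python3 -m pendant '[{"translation":[-0.6,-0.7,1.5],"twist":[0.002,-0.002,0],"grip":-1},{"translation":[-0.2,-0.3,1.5],"twist":[0,0,0],"grip":-1},{"translation":[0,0,1.8],"twist":[0,0,0],"grip":-1},{"translation":[0,0,1.8],"twist":[0,0,0],"grip":-1},{"translation":[0,0,1.8],"twist":[0,0,0],"grip":-1},{"translation":[0,0,1.8],"twist":[0,0,0],"grip":-1},{"translation":[0,0,1.8],"twist":[0,0,0],"grip":-1},{"translation":[0,0,1.8],"twist":[0,0,0],"grip":-1},{"translation":[0,0,1.5],"twist":[0,0,0],"grip":-1},{"translation":[0,0,1.5],"twist":[0,0,0],"grip":-1}]' 45
python3 tgt.py 0.5633 -0.063 0.1560 -40
```

```text
t: 15.35
tool_pos: [0.5637, -0.063, 0.1548]
orientation: [2.844, 1.325, 0.007]
force: [-6.6, 1.5, 14.0]
opening: 0.0157
pos [ 0.5637 -0.063   0.1548] yaw_y -40.03 tilt [ 0.0055 -0.0014 -1.    ] F [-6.6  1.5 14. ] T [ 0.31  1.66 -0.05] t 15.35 q [-0.2   0.08  1.66 -0.    1.4   0.5 ]
shift [-0.3 -0.3 -1.2] turn [ 0.005 -0.002 -0.001] open 0.0157
```

```bash
python3 -m pendant '[{"translation":[-0.5,-0.6,1.2],"twist":[0.005,-0.002,0.04],"grip":-1},{"translation":[-0.2,-0.2,1.3],"twist":[0.002,0,0.06],"grip":-1},{"translation":[-0.2,-0.2,1.3],"twist":[0.002,0,0.06],"grip":-1},{"translation":[0,0,1.3],"twist":[0.002,0,0.06],"grip":-1},{"translation":[0,0,1.3],"twist":[0.002,0,0.06],"grip":-1},{"translation":[0,0,1.3],"twist":[0.002,0,0.06],"grip":-1},{"translation":[0,0,1.3],"twist":[0.002,0,0.06],"grip":-1},{"translation":[0,0,1.3],"twist":[0,0,0.03],"grip":-1},{"translation":[0,0,1.3],"twist":[0,0,0],"grip":-1},{"translation":[0,0,1.3],"twist":[0,0,0],"grip":-1}]' 45
python3 tgt.py 0.5633 -0.063 0.1560 -92.7
```

```text
t: 16.35
tool_pos: [0.5656, -0.0627, 0.1552]
orientation: [-3.063, -0.664, -0.008]
force: [-7.6, 2.0, 14.3]
opening: 0.0152
pos [ 0.5656 -0.0627  0.1552] yaw_y -65.53 tilt [ 0.0032  0.0083 -1.    ] F [-7.6  2.  14.3] T [0.2  1.56 0.07] t 16.35 q [-0.21  0.08  1.66  0.01  1.4   0.94]
shift [-2.3 -0.7 -0.8] turn [-0.008 -0.005  0.474] open 0.0152
```

```bash
python3 -m pendant '[{"translation":[-1.5,-0.5,1.3],"twist":[-0.006,-0.004,0.03],"grip":-1},{"translation":[-1,-0.3,1.3],"twist":[-0.002,0,0.06],"grip":-1},{"translation":[-0.6,-0.3,1.3],"twist":[0,0,0.06],"grip":-1},{"translation":[-0.3,-0.2,1.3],"twist":[0,0,0.06],"grip":-1},{"translation":[-0.3,-0.2,1.3],"twist":[0,0,0.06],"grip":-1},{"translation":[-0.3,-0.1,1.3],"twist":[0,0,0.06],"grip":-1},{"translation":[-0.3,-0.1,1.3],"twist":[0,0,0.04],"grip":-1},{"translation":[0,0,1.3],"twist":[0,0,0.02],"grip":-1},{"translation":[0,0,1.3],"twist":[0,0,0],"grip":-1},{"translation":[0,0,1.3],"twist":[0,0,0],"grip":-1}]' 45
python3 tgt.py 0.5633 -0.063 0.1560 -92.7
```

```text
t: 17.35
tool_pos: [0.5655, -0.0632, 0.1558]
orientation: [3.137, 0.036, 0.025]
force: [-6.6, 2.2, 13.6]
opening: 0.0159
pos [ 0.5655 -0.0632  0.1558] yaw_y -88.69 tilt [ 0.016  -0.0044 -0.9999] F [-6.6  2.2 13.6] T [0.32 1.67 0.11] t 17.35 q [-0.2   0.07  1.67 -0.    1.39  1.35]
shift [-2.2 -0.2 -0.3] turn [ 0.004 -0.016  0.07 ] open 0.0159
```

```bash
python3 -m pendant '[{"translation":[-1.5,-0.2,1.2],"twist":[0.004,-0.012,0.04],"grip":-1},{"translation":[-1,0,1.2],"twist":[0,-0.006,0.03],"grip":-1},{"translation":[-0.6,0,1],"twist":[0,-0.004,0],"grip":-1},{"translation":[-0.4,0,0.6],"twist":[0,0,0],"grip":-1},{"translation":[-0.3,0,0],"twist":[0,0,0],"grip":-1},{"translation":[0,0,0],"twist":[0,0,0],"grip":-1},{"translation":[0,0,0],"twist":[0,0,0],"grip":-1},{"translation":[0,0,0],"twist":[0,0,0],"grip":-1},{"translation":[0,0,0],"twist":[0,0,0],"grip":-1},{"translation":[0,0,0],"twist":[0,0,0],"grip":-1}]' 45
python3 tgt.py 0.5633 -0.063 0.1635 -92.7
```

```text
t: 18.35
tool_pos: [0.5656, -0.0634, 0.1616]
orientation: [3.139, -0.076, 0.007]
force: [-3.9, 0.7, 7.7]
opening: 0.0157
pos [ 0.5656 -0.0634  0.1616] yaw_y -92.79 tilt [ 0.0046 -0.0023 -1.    ] F [-3.9  0.7  7.7] T [ 0.19  0.92 -0.01] t 18.35 q [-0.2   0.08  1.65 -0.    1.41  1.42]
shift [-2.3 -0.3 -2. ] turn [ 0.002 -0.005 -0.002] open 0.0157
```

```bash
python3 -m pendant '[{"translation":[-0.3,0,0],"twist":[0,0,0],"grip":-1},{"translation":[0,0,0],"twist":[0,0,0],"grip":-1},{"translation":[0,0,-0.3],"twist":[0,0,0],"grip":-1},{"translation":[0,0,-0.3],"twist":[0,0,0],"grip":-1},{"translation":[0,0,-0.3],"twist":[0,0,0],"grip":-1},{"translation":[0,0,-0.3],"twist":[0,0,0],"grip":-1},{"translation":[0,0,-0.3],"twist":[0,0,0],"grip":-1},{"translation":[0,0,-0.3],"twist":[0,0,0],"grip":-1},{"translation":[0,0,0],"twist":[0,0,0],"grip":-1},{"translation":[0,0,0],"twist":[0,0,0],"grip":-1}]' 45
python3 tgt.py 0.5633 -0.063 0.1635 -92.7
```

```text
t: 19.35
tool_pos: [0.5655, -0.0634, 0.1638]
orientation: [3.138, -0.076, 0.008]
force: [-1.1, -0.5, 1.8]
opening: 0.0157
pos [ 0.5655 -0.0634  0.1638] yaw_y -92.77 tilt [ 0.0051 -0.0024 -1.    ] F [-1.1 -0.5  1.8] T [ 0.08  0.4  -0.02] t 19.35 q [-0.2   0.07  1.65 -0.    1.41  1.42]
shift [-2.3 -0.3  0.3] turn [ 0.002 -0.005 -0.001] open 0.0157
```

The load dropped from about 9 N to 3 N at lock height, so the roof is carrying the spring. A gentle tug will check this before I release.

```bash
python3 -m pendant '[{"translation":[0,0,-0.5],"twist":[0,0,0],"grip":-1},{"translation":[0,0,-0.6],"twist":[0,0,0],"grip":-1},{"translation":[0,0,-0.8],"twist":[0,0,0],"grip":-1},{"translation":[0,0,-0.8],"twist":[0,0,0],"grip":-1},{"translation":[0,0,-0.8],"twist":[0,0,0],"grip":-1},{"translation":[0,0,-0.8],"twist":[0,0,0],"grip":-1},{"translation":[0,0,-0.8],"twist":[0,0,0],"grip":-1},{"translation":[0,0,-0.8],"twist":[0,0,0],"grip":-1},{"translation":[0,0,-0.8],"twist":[0,0,0],"grip":-1},{"translation":[0,0,-0.8],"twist":[0,0,0],"grip":-1}]' 45
python3 tgt.py 0.5655 -0.0634 0.1638 -92.7
```

```text
t: 20.35
tool_pos: [0.5655, -0.0634, 0.1639]
orientation: [3.139, -0.076, 0.004]
force: [5.0, -1.5, -8.4]
opening: 0.0157
pos [ 0.5655 -0.0634  0.1639] yaw_y -92.78 tilt [ 0.0028 -0.0015 -1.    ] F [ 5.  -1.5 -8.4] T [-0.1  -0.81 -0.02] t 20.35 q [-0.2   0.08  1.65 -0.    1.42  1.42]
shift [ 0.  -0.   0.1] turn [ 0.001 -0.003 -0.001] open 0.0157
```

The tug was resisted: 8 N moved it only 0.1 mm, so it is locked. I'll relax and release.

```bash
python3 -m pendant '[{"translation":[0,0,0.2],"twist":[0,0,0],"grip":-1},{"translation":[0,0,0],"twist":[0,0,0],"grip":-1},{"translation":[0,0,0],"twist":[0,0,0],"grip":-1},{"translation":[0,0,0],"twist":[0,0,0],"grip":-0.4},{"translation":[0,0,0],"twist":[0,0,0],"grip":-0.2},{"translation":[0,0,0],"twist":[0,0,0],"grip":0},{"translation":[0,0,0],"twist":[0,0,0],"grip":0},{"translation":[0,0,0],"twist":[0,0,0],"grip":0},{"translation":[0,0,0],"twist":[0,0,0],"grip":0},{"translation":[0,0,0],"twist":[0,0,0],"grip":0}]' 20
python3 tgt.py 0.5655 -0.0634 0.2638 -92.7
```

```text
t: 21.35
tool_pos: [0.5654, -0.0633, 0.1653]
orientation: [3.139, -0.076, 0.005]
force: [-0.7, 0.5, 0.5]
opening: 0.0466
pos [ 0.5654 -0.0633  0.1653] yaw_y -92.78 tilt [ 0.003  -0.0015 -1.    ] F [-0.7  0.5  0.5] T [ 0.08  0.09 -0.02] t 21.35 q [-0.2   0.07  1.65 -0.    1.42  1.42]
shift [  0.4   0.2 -98.5] turn [ 0.001 -0.003 -0.001] open 0.0466
```

```bash
python3 -m pendant '[{"translation":[0,0,-5],"twist":[0,0,0],"grip":0},{"translation":[0,0,-10],"twist":[0,0,0],"grip":0},{"translation":[0,0,-15],"twist":[0,0,0],"grip":0},{"translation":[0,0,-25],"twist":[0,0,0],"grip":0},{"translation":[0,0,-30],"twist":[0,0,0],"grip":0},{"translation":[-30,0,-20],"twist":[0,0,0],"grip":0},{"translation":[-35,0,0],"twist":[0,0,0],"grip":0},{"translation":[-20,0,0],"twist":[0,0,0],"grip":0},{"translation":[0,0,0],"twist":[0,0,0],"grip":0},{"translation":[0,0,0],"twist":[0,0,0],"grip":0}]'
python3 - <<'E'
from h import *
a,_,_=snap('scene'); b,_,_=snap('side'); w,_,_=snap('wrist')
save(np.vstack([np.hstack([a,b]),np.hstack([w,np.zeros_like(w)])]),'fin.png',.625)
for n in('scene','side','wrist'):
    W=cloud(load(n)).reshape(-1,3); W=W[~np.isnan(W[:,0])]; W=W[np.hypot(W[:,0]-.5635,W[:,1]+.063)<.038]
    bar=W[(W[:,2]>.185)&(W[:,2]<.2)]; cap=W[(W[:,2]>.152)&(W[:,2]<.164)]
    if len(bar)>10: print(n,'bar top',np.percentile(bar[:,2],80),'rect',cv2.minAreaRect((bar[:,:2]*1000).astype(np.float32)),'cap',len(cap),np.median(cap[:,2]) if len(cap) else 0)
print(robot.read_state()['tool_pos'],robot.read_state()['t'])
E
```

```text
t: 22.35
tool_pos: [0.4797, -0.0593, 0.286]
orientation: [3.137, -0.076, 0.02]
force: [-0.1, 0.0, 0.3]
opening: 0.0465
scene bar top 0.19457389315613788 rect ((563.6693725585938, -64.21401977539062), (15.74751091003418, 57.91400909423828), 87.516357421875) cap 349 0.1593870785820567
side bar top 0.19437448172180427 rect ((563.9984741210938, -63.75192642211914), (18.251720428466797, 57.360389709472656), 86.1113510131836) cap 440 0.159601115920877
wrist bar top 0.1939312786391045 rect ((564.8392333984375, -63.096553802490234), (15.995354652404785, 55.16002655029297), 87.2347640991211) cap 3720 0.15934514893738924
[ 0.4798651  -0.05929978  0.28476154] 22.5
```

View pics/fin.png

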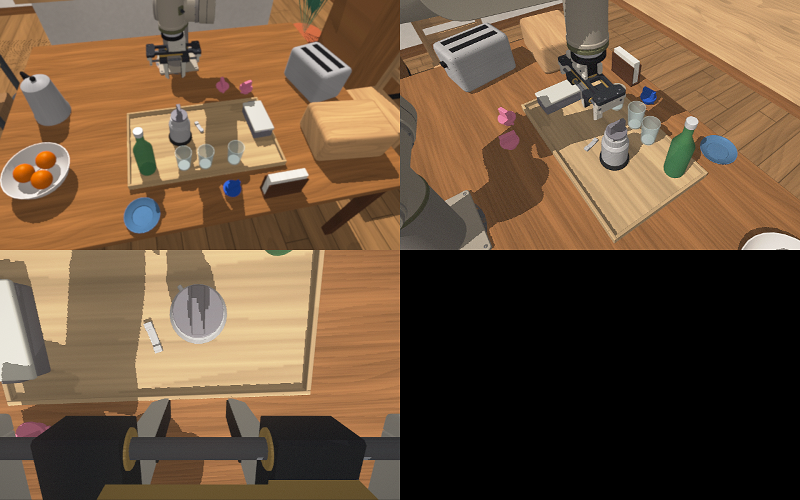

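The final view shows the stopper upright in the jar, scene crop (180,115), with its bar along −3°. The cap top at 0.159 m puts the underside at lock level. The bystanders appear unmoved and the arm is clear, so I hand it in.

```bash
python3 -c "
from plant import robot
print(robot.close_job())"
```

```text
the job is handed in; nothing more can be done
None
```

The grey stopper is locked in the jar, and the job was handed in at about 22.5 s. I gripped it by its bar and lined its lugs up with the collar's slots, about 50° from world x. I then pushed it in to about 24.7 mm below the collar top, turned it about 53° clockwise and let the spring lift it into the notches.

- **Lock:** before release, an upward pull of about 8 N moved it only 0.1 mm. After release its underside sat at about 0.1255 m, against an expected 0.125 m for the lock level. The bar had turned 0.92 rad from the slots.
- **Force:** the end-of-move readings peaked at about 14 N vertical and 7.6 N sideways, about 16 N in all. Forces within a move were not recorded.
- **Disagreement:** the gripper pressed the plug sideways while pushing and turning, with its centre about 2 mm off the measured jar centre in x. That side load was nearly gone before release.
- **Other things:** nothing else was touched by intent. In the final pictures the tray's other things look unmoved, but I did not measure them again.

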